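Dock a roll of mailer film onto its splined drive

TASK

Load the fresh roll of mailer film: turn the drive's hand crank until the four teeth of its shaft line up with the cross-shaped slots in the hub of the roll, then push the roll's carriage gently along its rails until the hub is fully home over the teeth. Never force the hub against the teeth, leave everything else on the bench where it is, and let go at the end.

Things in the scene. Friction and masses are not known exactly. Their poses are not given: they have to be found in the camera images.
- station: the roll loader, a fixed machine: steel base plate 200 x 460 x 16 mm (own x -100 to 100, y -210 to 250), blue-painted drive housing 100 x 60 mm, 150 mm high at y -190 to -130. Origin on the bench. Drive shaft and roll share an axis along its y at x = 0, 105 mm above the bench. The splined stub looks out of the housing to +y, the crank is on its -y side, the carriage rides at +y on rails.
- crank_angle (a joint): angle of crank and splined shaft, one rigid piece (rad): 0 = crank straight up, positive = it leans to the station's -x; range -1.9 to 1.9. Stays where left; about 3 N at the peg turns it. Teeth stand at this angle and every 90 degrees from it: they match the slots when crank_angle - roll_angle is a whole multiple of pi/2.
- roll_angle (a joint): angle of the roll and its hub about the same axis and in the same sense (rad); 0 = one slot points straight up. Slots every 90 degrees. Held by a brake (friction 0.5 N m), but it can be overcome.
- carriage (a joint): how far the carriage still is from home (m): 0 = fully home, against its end stop; up to 0.15 away from the drive (station's +y). The hub meets the tips of the teeth at 0.034, then slides over them. About 3 N moves it; it stays where left.
- peg (a point): middle of the crank's handle peg, a black round bar, 16 mm diameter, 60 mm long, parallel to the station's y, 75 mm from the shaft axis, at station y = -240 mm. The flat crank arm is at its inner end (station y -200 to -210), the outer end is free. Axes turn with the crank: y along the peg, z outward along the crank arm.
- push (a point): middle of the upper rear face of the carriage's upright aluminium push plate (the side away from the drive), at station x = 0, y = 81 mm + carriage. Plate 110 mm wide, 12 mm thick, top edge 201 mm above the bench; this point 165 mm. Push here to the station's -y. Axes as the station's. The roll beside it reaches 165 mm high.
- drive: steel drive shaft with its crank; its splined stub: 24 mm core with four straight teeth 14 mm wide, round-nosed, out to 46 mm from the axis; its free end lies 90 mm from this origin towards -y. Origin on the shaft axis above the station's origin; y along the shaft, x and z along the teeth.
- roll: the film roll with the light grey aluminium hub on its end facing the drive. Hub: 100 mm diameter, 40 mm long, cut by a cross of slots 21 mm wide, open at its end and rim (3.5 mm play each side of a tooth). Origin on the axis, mouth 124 mm from it towards -y; x and z along the slots. White film, 108 mm diameter, 118 mm long, between 120 mm flanges.
- wrench: loose spanner 140 mm long lying on the base plate along its -x edge (bystander). Origin under its middle.
- scanner: black hand barcode scanner, about 140 mm long, lying on the bench (bystander). Origin on its underside, near the middle.
- tape_roll: roll of blue tape, 100 mm diameter, 48 mm high, lying flat (bystander). Origin under its centre.
- mouse: black computer mouse, 100 x 60 x 32 mm (bystander). Origin under its centre.
- knife: safety cutter, 150 mm long, 18 mm high (bystander). Origin under its middle.
- parcel: taped cardboard parcel 100 x 170 x 110 mm (bystander). Origin under its centre.
- spare_core: empty cardboard roll core standing upright, 72 mm diameter, 110 mm high (bystander). Origin under its centre.

How it is judged:
On the way:
1. the teeth are lined up with the hub's slots (within 0.2 rad) before the hub has gone over them (value of joint carriage above 0.028 m and (angle between the x axis of drive and the x axis of roll, either way round below 0.2 rad or angle between the x axis of drive and the z axis of roll, either way round below 0.2 rad)), for 0.2 s.
At the end, for the whole second after the job is handed in: The carriage is at rest within 4 mm of fully home, the teeth inside the hub's slots (lined up within 0.2 rad) (value of joint carriage below 0.004 m and not (velocity of joint carriage above 0.01 m/s) and velocity of joint carriage above -0.01 m/s and (angle between the x axis of drive and the x axis of roll, either way round below 0.2 rad or angle between the x axis of drive and the z axis of roll, either way round below 0.2 rad)); the robot touches nothing.
It fails at once if the hub is forced against the teeth with more than 30 N (contact force between roll and drive above 30 N).
It fails at once if a bystander is moved by more than 30 mm (distance of any of wrench, scanner, tape_roll, mouse, knife, parcel, spare_core from where it was at the start of the episode above 0.03 m).
It also fails if it takes over 58 s, if anything falls off the work surface, if the arm or the gripper's body presses on something with over 40 N, if the wrist force passes 120 N, or if a joint passes its speed limit or range.

ROBOT

A 7-joint arm with a two-finger parallel gripper is mounted at the origin on the work surface. World frame = base frame: x ahead of the robot, y to its left, z up, the work surface at z = 0. Lengths are in m, angles in rad, forces in N, time in s.
With the tool pointing down it reaches from about 0.4 to 0.85 m from the base axis. Payload 10.4 kg.
Tool frame: the origin (TCP) lies between the finger pads; the fingertips stand ahead of it and the grasp point (between the pads) lies 6 mm ahead of it (finger_overhang is the z of the fingertips in the tool frame, in m); z points along the fingers, y is the direction in which the jaws open and shut (so a half turn about z gives the same grasp; the last joint's range is limited). The gripper opens to 85 mm and grips with 20 to 120 N. Pads are 22 mm wide; open, the fingers measure 114 mm over their backs; the gripper's body (76 mm by 85 mm) begins 54 mm behind the grasp point. The pads swing forward as they close: fully open they stand 13 mm farther back than shut.
Start: joints at [1.266, 0.332, -0.065, 1.46, 0.022, 1.35, -0.088], TCP at [0.174, -0.6, 0.256] pointing down, gripper open.
Joint ranges: [-2.6, 2.6], [-0.5, 2.12], [-1.47, 1.34], [0.16, 2.42], [-1.27, 4.41], [0.06, 2.06], [-2.6, 2.6]. Speed limits (rad/s): [2.22, 2.22, 2.79, 2.79, 3.14, 3.14, 3.14].

INTERFACE

Orientations are given as a unit quaternion [x, y, z, w].
In Python, from workcell import * gives the robot as it stands.
- The arm moves only by the shell command python3 -m creep 'ROWS' [FORCE]. ROWS is JSON, a list of rows, each a list of 7 numbers: the turn, a rotation vector about the tool's x, y, z in rad, then the shift along the tool's x, y, z in mm, then the closure in counts, from 0 (fully open) to 255 (shut). In form: [[wx, wy, wz, dx, dy, dz, claw], ...]. A call has 1 to 8 rows; each row shifts and turns the commanded pose from where the row before left it, along the tool's axes as they then stand; what a row does not reach is not made up. A row lasts 1/10 s, in which the tool goes at most 50 mm and 8.59 degrees, less where a joint would pass 70% of its speed; a pose out of reach is approached as far as the arm can. A call is refused whole if a number of a shift passes 50 or a number of a turn 0.15, either way. A call with a gripper value outside its range is refused whole. The fingers move at their own pace and stop on an object; FORCE is the grip in N (left out, the last holds). Time passes only in rows, so rows that do not move let the fingers close. It gives the time, the measured TCP pose, the force and the opening at its end, in the units of the state.
- get_obs(): the state, without advancing time (a new reading comes with each control period).
- camera(name): name is "side" or "top" or "wrist"; returns (picture, depth): 384x512x3 uint8, blue, green, red; 384x512 float32, m along the optical axis (not along the pixel's ray), 0 where there is no reading.
- camera_model(name): a dict with "camera_matrix" (3x3 intrinsics, pixels), "R" (3x3) and "t" (3): a world point X has camera coordinates R X + t; the wrist camera has in their place "mount" (4x4, takes a point from camera to tool coordinates, whose origin is the TCP and whose axes are the flange's). Camera axes: x right, y down, z forward; pixel columns grow to the right and rows downward; lengths in m; the calibration is good to about 2 mm. A picture is of the moment at which its call begins: read the wrist's pose just before it. camera_model takes no time and is no camera call.
- hand_in(): hands the job in, once; it reports no verdict.
The state is a dict: "clock": time; "joint_pos": joint angles; "joint_velocities": joint speeds; "tau": joint torques, N m; "position": TCP position; "ee_rot": TCP orientation; "ft_force": force on the tool from outside, world axes, zero at the start; "torque": the same for the moment, N m; "grip_width": opening from 0.0 (shut) to 1.0 (fully open).
Only numpy, scipy, OpenCV 4.12 (cv2) and the standard library are available. Lean on these libraries where they do the work, as an engineer would, in place of code of your own. Each camera call takes 0.05 s, during which the arm holds its last target.

## Working session

There is one attempt and no reset: what is moved stays moved. The work goes in short steps, Python scripts to look and compute and a shell command to move; the robot and the scene stay as the last step left them, time stands still between calls to the robot, and variables do not carry over. Pictures are saved under pics/ and viewed, and the job is handed in when it is done.

```bash
ls; mkdir -p pics; python3 - <<'E'
from workcell import *
import cv2
o=get_obs();print({k:o[k] for k in ('clock','position','ee_rot','ft_force','grip_width')})
import numpy as np
for n in ('side','top','wrist'):
    p,d=camera(n);cv2.imwrite(f'pics/{n}0.png',p);np.save(f'pics/{n}0.npy',d);m=camera_model(n);print(n,{k:np.round(v,4).tolist() if not isinstance(v,str) else v for k,v in m.items()})
E
```

```text
pics
{'clock': 0.0, 'position': array([ 0.17368799, -0.60002173,  0.2554902 ]), 'ee_rot': array([ 9.90090765e-01,  1.40427041e-01, -1.36049699e-04, -7.10356436e-04]), 'ft_force': array([ 0.23631309, -0.18234301, -0.14545674]), 'grip_width': 0.9988806664329369}
side {'camera_matrix': [[430.346, 0.0, 255.3092], [0.0, 430.346, 198.2629], [0.0, 0.0, 1.0]], 'R': [[-0.9249, -0.3801, 0.0037], [-0.2278, 0.5465, -0.8059], [0.3043, -0.7462, -0.592]], 't': [0.5192, 0.2532, 1.2253]}
top {'camera_matrix': [[472.0629, 0.0, 261.7811], [0.0, 472.0629, 188.3304], [0.0, 0.0, 1.0]], 'R': [[0.0337, -0.9994, 0.003], [-0.976, -0.0335, -0.2152], [0.2151, 0.0044, -0.9766]], 't': [-0.0378, 0.5669, 1.6788]}
wrist {'camera_matrix': [[326.5331, 0.0, 254.5476], [0.0, 326.5331, 193.1807], [0.0, 0.0, 1.0]], 'mount': [[-0.0015, -0.9656, -0.2599, 0.0651], [1.0, -0.0012, -0.0011, 0.0012], [0.0007, -0.2599, 0.9656, -0.1167], [0.0, 0.0, 0.0, 1.0]]}
```

View pics/side0.png

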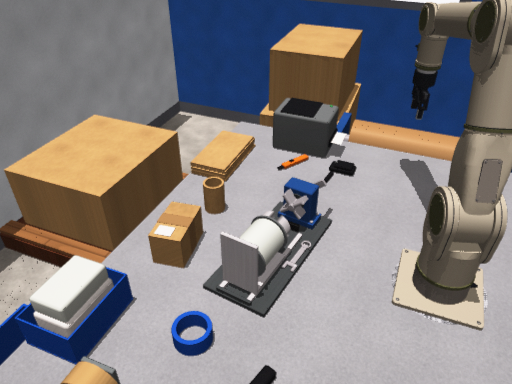

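View pics/top0.png

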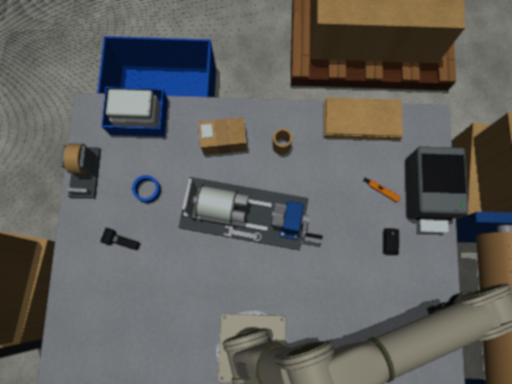

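View pics/wrist0.png

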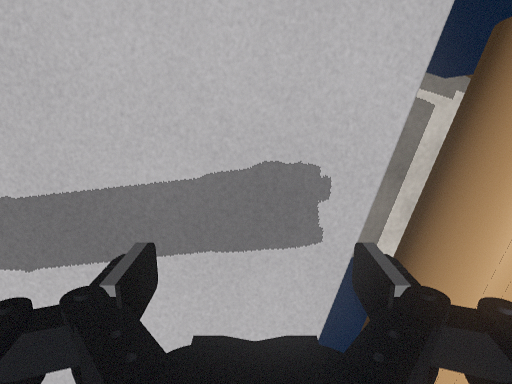

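```bash
python3 - <<'E'
import cv2,numpy as np
t=cv2.imread('pics/top0.png');s=cv2.imread('pics/side0.png')
cv2.imwrite('pics/topz.png',cv2.resize(t[165:265,170:340],None,fx=4.7,fy=4.7,interpolation=cv2.INTER_CUBIC))
cv2.imwrite('pics/sidez.png',cv2.resize(s[150:310,200:360],None,fx=3.75,fy=3.75,interpolation=cv2.INTER_CUBIC))
E
```

```text
(no output)
```

View pics/topz.png

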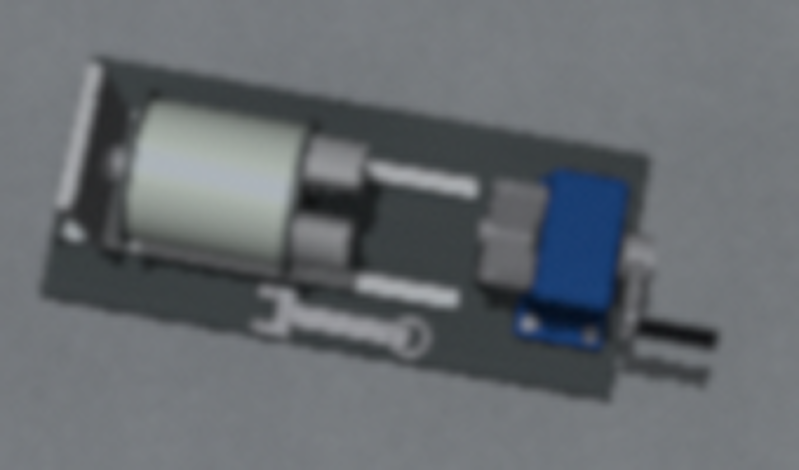

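View pics/sidez.png

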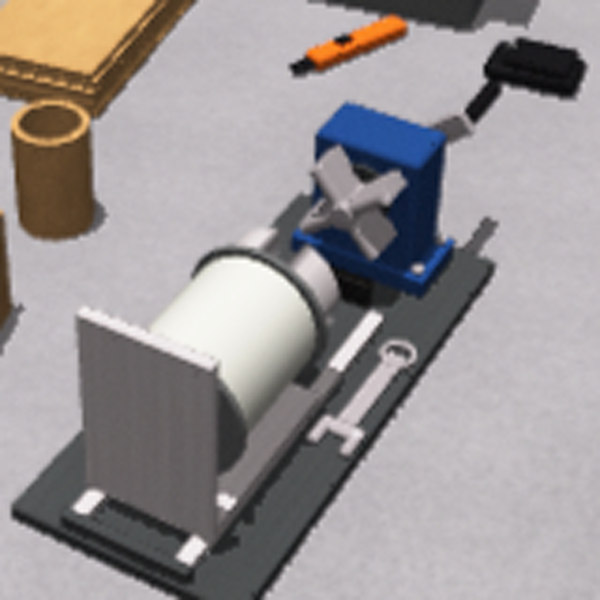

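```bash
cat > h.py <<'E'
import numpy as np,cv2
from workcell import *
def cloud(n,d):
    m=camera_model(n);K=m['camera_matrix'];v,u=np.mgrid[:384,:512]
    c=np.stack([(u-K[0,2])/K[0,0]*d,(v-K[1,2])/K[1,1]*d,d],-1)
    return (c-np.array(m['t']))@np.array(m['R'])
def ray(n,uv,z):
    m=camera_model(n);K=m['camera_matrix'];R=np.array(m['R']);t=np.array(m['t'])
    o=-R.T@t;d=R.T@np.array([(uv[0]-K[0,2])/K[0,0],(uv[1]-K[1,2])/K[1,1],1])
    return o+d*(z-o[2])/d[2]
def proj(n,X):
    m=camera_model(n);c=np.array(m['R'])@X+np.array(m['t']);p=np.array(m['camera_matrix'])@c;return p[:2]/p[2]
E
python3 - <<'E'
from h import *
d=np.load('pics/top0.npy');t=cv2.imread('pics/top0.png');P=cloud('top',d)
hs=cv2.cvtColor(t,cv2.COLOR_BGR2HSV)
s=4.7
cs=[(100,57),(650,155),(612,400),(40,297)]
W=np.array([ray('top',(170+a/s-.4,165+b/s-.4),.016) for a,b in cs]);print(W.round(4))
print(np.linalg.norm(W-np.roll(W,-1,0),axis=1))
# station: long dir +y from right(drive) to left
yv=(W[0]-W[1]+W[3]-W[2]);yaw=np.arctan2(-yv[0],yv[1]);print('yaw',yaw)
c=W.mean(0);e=np.array([-np.sin(yaw),np.cos(yaw),0]);o=c-0.02*e;print('origin',o)
# plate mask fit
m=((t.max(2)<75)&(P[...,2]>-0.02)&(P[...,2]<.05)).astype(np.uint8)
m[:165]=0;m[265:]=0;m[:,:170]=0;m[:,340:]=0
# refine w/ depth: everything z>8mm
# housing top blue
b=((hs[...,0]>100)&(hs[...,0]<125)&(hs[...,1]>150)&(P[...,2]>.13))
b[:165]=0;b[265:]=0;b[:,:170]=0;b[:,340:]=0
q=P[b];print('housing',len(q),q.mean(0),cv2.minAreaRect(q[:,:2].astype(np.float32)))
# points in station frame
def st(p): 
    r=p-o;ex=np.array([np.cos(yaw),np.sin(yaw),0]);return np.stack([r@ex,r@e,p[...,2]],-1)
S=st(P)
sel=lambda a,b,c,dd,z0,z1:(S[...,0]>a)&(S[...,0]<b)&(S[...,1]>c)&(S[...,1]<dd)&(S[...,2]>z0)&(S[...,2]<z1)
k=sel(-.1,.1,-.3,-.215,.03,.25);print('peg top',S[k].round(3)[:40].tolist())
k=sel(-.08,.08,.08,.26,.18,.25);print('plate top',S[k].mean(0),S[k].min(0),S[k].max(0))
k=sel(-.08,.08,-.3,.25,.12,.17);print(S[k].mean(0))
Q=cloud('side',np.load('pics/side0.npy'));S=st(Q)
k=sel(-.1,.1,-.3,-.215,.03,.25);print('peg side',S[k].round(3)[:40].tolist())
k=sel(-.08,.08,.08,.26,.185,.25);print('plate top side',S[k].mean(0),S[k].min(0),S[k].max(0))
k=sel(-.06,.06,-.105,-.07,.03,.25);print('stub face',k.sum());
E
```

```text
[[ 0.6139  0.2529  0.016 ]
 [ 0.5482 -0.1933  0.016 ]
 [ 0.3515 -0.166   0.016 ]
 [ 0.4172  0.2874  0.016 ]]
[0.45099468 0.19861508 0.45814971 0.19966613]
yaw -0.14497780120915413
origin [0.47980322 0.02547067 0.016     ]
housing 467 [ 0.45416344 -0.13000567  0.14884095] ((0.455986887216568, -0.13028563559055328), (0.05708840489387512, 0.1004754900932312), 81.8360824584961)
peg top [[-0.053, -0.217, 0.157], [-0.051, -0.221, 0.152], [-0.052, -0.224, 0.158], [-0.051, -0.227, 0.156], [-0.056, -0.217, 0.159], [-0.056, -0.22, 0.163], [-0.055, -0.224, 0.162], [-0.054, -0.228, 0.158], [-0.054, -0.231, 0.161], [-0.053, -0.234, 0.155], [-0.053, -0.238, 0.159], [-0.052, -0.241, 0.158], [-0.05, -0.245, 0.151], [-0.06, -0.218, 0.164], [-0.059, -0.221, 0.157], [-0.058, -0.225, 0.155], [-0.058, -0.228, 0.158], [-0.058, -0.231, 0.165], [-0.057, -0.234, 0.162], [-0.056, -0.238, 0.162], [-0.055, -0.241, 0.158], [-0.055, -0.245, 0.159], [-0.055, -0.247, 0.166], [-0.054, -0.251, 0.161], [-0.053, -0.255, 0.158], [-0.052, -0.258, 0.156], [-0.052, -0.262, 0.158], [-0.063, -0.215, 0.156], [-0.063, -0.218, 
[... 883 characters left out ...]
8, -0.243, 0.159], [-0.061, -0.244, 0.159], [-0.064, -0.245, 0.159], [-0.065, -0.254, 0.155], [-0.066, -0.261, 0.151], [-0.052, -0.233, 0.159], [-0.056, -0.231, 0.161], [-0.06, -0.23, 0.163], [-0.062, -0.235, 0.161], [-0.063, -0.24, 0.159], [-0.065, -0.245, 0.156], [-0.067, -0.247, 0.156], [-0.057, -0.22, 0.164], [-0.059, -0.225, 0.161], [-0.063, -0.223, 0.164], [-0.062, -0.233, 0.158], [-0.066, -0.232, 0.16], [-0.066, -0.243, 0.154], [-0.055, -0.218, 0.16], [-0.058, -0.219, 0.16], [-0.061, -0.22, 0.161], [-0.063, -0.224, 0.159], [-0.065, -0.226, 0.159]]
plate top side [-0.0035724   0.21563904  0.19627305] [-0.05552131  0.2046113   0.18506807] [0.05564205 0.22131989 0.20542974]
stub face 340
```

```bash
cat >> h.py <<'E'
O=np.array([.480,.0268,0]);YAW=-.1435
EX=np.array([np.cos(YAW),np.sin(YAW),0]);EY=np.array([-np.sin(YAW),np.cos(YAW),0])
def st(P): r=P-O;return np.stack([r@EX,r@EY,P[...,2]],-1)
def un(x,y,z): return O+x*EX+y*EY+np.array([0,0,z])
E
python3 - <<'E'
from h import *
for n in('top','side'):
    S=st(cloud(n,np.load(f'pics/{n}0.npy')))
    r=np.hypot(S[...,0],S[...,2]-.105);a=np.arctan2(-S[...,0],S[...,2]-.105)
    print(n)
    for lo,hi in((.012,.024),(.024,.036),(.036,.047)):
        k=(S[...,1]>lo)&(S[...,1]<hi)&(r<.06)
        for b in np.arange(-1.6,1.6,.1):
            kk=k&(a>=b)&(a<b+.1)
            if kk.sum():print(f'{b:.1f}:{np.median(r[kk])*1e3:.0f}({kk.sum()})',end=' ')
        print()
    # stub teeth
    k=(S[...,1]>-.135)&(S[...,1]<-.08)&(r<.06)&(r>.028)
    h=[(round(b,1),int((k&(a>=b)&(a<b+.1)).sum())) for b in np.arange(-3.1,3.1,.1)];print(h)
E
```

```text
top
-1.2:49(5) -1.1:47(2) -1.0:43(1) -0.9:47(4) -0.8:49(4) -0.7:48(3) -0.6:49(2) -0.5:50(4) -0.4:50(5) -0.3:51(5) -0.2:50(8) -0.1:49(1) 0.3:58(1) 0.4:50(6) 0.5:49(5) 0.6:49(4) 0.7:47(4) 0.8:50(3) 0.9:49(4) 1.0:45(3) 1.1:50(6) 1.2:51(3) 1.4:50(1) 
-1.2:50(1) -1.1:50(1) -1.0:51(2) -0.9:50(2) -0.8:49(5) -0.7:50(1) -0.6:50(5) -0.5:45(4) -0.4:49(2) -0.3:49(3) -0.2:50(6) -0.1:52(2) 0.3:52(3) 0.4:49(3) 0.5:51(4) 0.6:46(4) 0.7:48(3) 0.8:50(5) 0.9:51(2) 1.0:48(4) 1.1:49(4) 1.2:50(1) 1.3:50(2) 1.4:48(2) 1.5:48(1) 
-1.3:49(1) -1.1:50(2) -1.0:49(2) -0.9:50(3) -0.8:50(3) -0.7:48(4) -0.6:51(2) -0.5:47(3) -0.4:52(3) -0.3:54(4) -0.2:49(6) -0.1:50(1) 0.3:52(1) 0.4:52(4) 0.5:51(5) 0.6:51(4) 0.7:49(7) 0.8:53(3) 0.9:52(3) 1.0:52(1) 1.1:49(3) 1.2:49(2) 1.3:50(1) 1.4:48(1) 1.5:50(1) 
[(np.float64(-3.1), 0), (np.float64(-3.0), 0), (np.float64(-2.9), 0), (np.float64(-2.8), 0), (np.float64(-2.7), 0), (np.float64(-2.6), 0), (np.float64(-2.5), 0), (np.float64(-2.4), 0), (np.float64(-2.3), 0), (np.float64(-2.2), 0), (np.float64(-2.1), 0), (np.float64(-2.0), 0), (np.float64(-1.9), 0), (np.float64(-1.8), 0), (np.
[... 2340 characters left out ...]
, 8), (np.float64(0.0), 6), (np.float64(0.1), 8), (np.float64(0.2), 10), (np.float64(0.3), 5), (np.float64(0.4), 8), (np.float64(0.5), 12), (np.float64(0.6), 25), (np.float64(0.7), 29), (np.float64(0.8), 22), (np.float64(0.9), 24), (np.float64(1.0), 9), (np.float64(1.1), 8), (np.float64(1.2), 5), (np.float64(1.3), 8), (np.float64(1.4), 11), (np.float64(1.5), 5), (np.float64(1.6), 10), (np.float64(1.7), 7), (np.float64(1.8), 10), (np.float64(1.9), 8), (np.float64(2.0), 13), (np.float64(2.1), 22), (np.float64(2.2), 42), (np.float64(2.3), 13), (np.float64(2.4), 7), (np.float64(2.5), 3), (np.float64(2.6), 2), (np.float64(2.7), 0), (np.float64(2.8), 0), (np.float64(2.9), 0), (np.float64(3.0), 0)]
```

```bash
cat >> h.py <<'E'
from scipy.spatial.transform import Rotation as Ro
def goal(p,a=YAW+np.pi/2):
    """p world TCP, tool down, tool-x heading a; print delta in tool axes"""
    o=get_obs();R=Ro.from_quat(o['ee_rot']);Rg=Ro.from_matrix(np.array([[np.cos(a),np.sin(a),0],[np.sin(a),-np.cos(a),0],[0,0,-1]]).T)
    rv=(R.inv()*Rg).as_rotvec();d=R.inv().apply(np.asarray(p)-o['position'])*1e3;dg=Rg.inv().apply(np.asarray(p)-o['position'])*1e3
    print('t',round(o['clock'],2),'TCPst',st(np.asarray(o['position'])).round(4),'rot',rv.round(4),'shift now',d.round(1),'shift after rot',dg.round(1),'F',np.round(o['ft_force'],1),'grip',round(o['grip_width'],3))
E
python3 - <<'E'
from h import *
goal(un(-.058,-.245,.256))
from h import *
for n in('top','side'):
    S=st(cloud(n,np.load(f'pics/{n}0.npy')))
    r=np.hypot(S[...,0],S[...,2]-.105);a=np.arctan2(-S[...,0],S[...,2]-.105)
    k=(S[...,1]>.014)&(S[...,1]<.046)&(r<.056)&(r>.046)
    q=a[k];print(n,np.sort(q[(q<.06)])[-8:].round(3),np.sort(q[q>.15])[:8].round(3))
E
python3 -m creep '[[0,0,-0.143,0,0,0,0],[0,0,-0.143,0,0,0,0],[0,0,-0.143,0,0,0,0],[0,0,-0.143,0,0,0,0],[0,0,-0.143,0,0,0,0],[0,0,-0.143,0,0,0,0],[0,0,-0.143,0,0,0,0],[0,0,-0.143,0,0,0,0]]' 20; python3 - <<'E'
from h import *
goal(un(-.058,-.245,.256))
E
```

```text
t 0.15 TCPst [-0.2135 -0.6643  0.2557] rot [-1.0000e-03 -6.0000e-04 -1.1455e+00] shift now [ 314.6 -317.8    0. ] shift after rot [ 4.193e+02  1.555e+02 -3.000e-01] F [ 0.  -0.  -0.7] grip 0.997
top [-0.141 -0.139 -0.133 -0.111 -0.081 -0.078 -0.075 -0.066] [0.358 0.378 0.39  0.391 0.402 0.407 0.408 0.431]
side [-0.094 -0.091 -0.087 -0.075 -0.057 -0.053 -0.044 -0.036] [0.363 0.375 0.379 0.383 0.397 0.4   0.407 0.425]
clock: 0.95
position: [0.1738, -0.6002, 0.256]
ee_rot: [0.755, 0.656, 0.0, -0.0]
ft_force: [-0.3, 0.1, 0.5]
grip_width: 0.997
t 0.95 TCPst [-0.2134 -0.6644  0.256 ] rot [-0.0002 -0.0006  0.0044] shift now [4.187e+02 1.573e+02 2.000e-01] shift after rot [419.4 155.4  -0. ] F [-0.3  0.1  0.5] grip 0.997
```

```bash
python3 -m creep '[[0,0,0,42,15.7,0,0],[0,0,0,42,15.7,0,0],[0,0,0,42,15.7,0,0],[0,0,0,42,15.7,0,0],[0,0,0,42,15.7,0,0],[0,0,0,42,15.7,0,0],[0,0,0,42,15.7,0,0],[0,0,0,42,15.7,0,0]]'; python3 -m creep '[[0,0,0,42,15,0,0],[0,0,0,20,8,0,0],[0,0,0,0,0,0,0]]';python3 - <<'E'
from h import *
goal(un(-.058,-.245,.256))
p,d=camera('wrist');cv2.imwrite('pics/w1.png',p);np.save('pics/w1.npy',d)
E
```

```text
clock: 1.75
position: [0.3471, -0.2843, 0.2563]
ee_rot: [0.757, 0.654, -0.0, 0.0]
ft_force: [1.4, -0.2, 0.1]
grip_width: 1.001
clock: 2.05
position: [0.3799, -0.225, 0.2565]
ee_rot: [0.755, 0.656, 0.0, 0.0]
ft_force: [0.5, -1.4, -0.0]
grip_width: 1.002
t 2.05 TCPst [-0.0631 -0.2635  0.2565] rot [0.0004 0.0002 0.004 ] shift now [18.5  5.2  0.5] shift after rot [18.5  5.1  0.5] F [ 0.5 -1.4 -0. ] grip 1.002
```

View pics/w1.png

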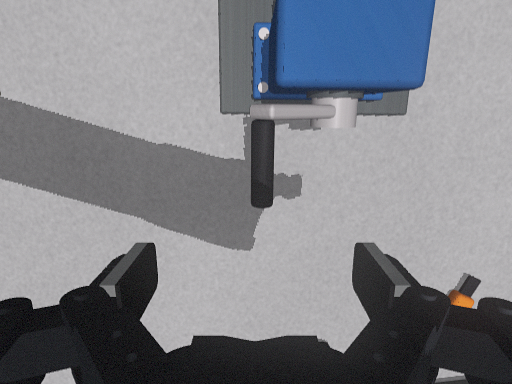

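```bash
cat >> h.py <<'E'
def wcloud(d,o=None):
    o=o or get_obs();m=camera_model('wrist');K=m['camera_matrix'];v,u=np.mgrid[:384,:512]
    c=np.stack([(u-K[0,2])/K[0,0]*d,(v-K[1,2])/K[1,1]*d,d,np.ones_like(d)],-1)
    tl=(c@np.array(m['mount']).T)[...,:3]
    return tl@Ro.from_quat(o['ee_rot']).as_matrix().T+o['position']
E
python3 - <<'E'
from h import *
p=cv2.imread('pics/w1.png');S=st(wcloud(np.load('pics/w1.npy')))
k=np.zeros(p.shape[:2],bool);k[120:206,245:280]=1;k&=(p.max(2)<60)&(S[...,2]>.1)
q=S[k];print(len(q));
for lo in np.arange(-.275,-.205,.01):
    s=q[(q[:,1]>lo)&(q[:,1]<lo+.01)]
    if len(s):print(round(lo,3),len(s),s[:,0].min().round(4),s[:,0].max().round(4),np.percentile(s[:,2],[50,90,99]).round(4))
b=(p[...,0]>100)&(p[...,2]<60)&(S[...,2]>.14);q=S[b];print('housing',q.min(0),q.max(0),cv2.minAreaRect(q[:,:2].astype(np.float32)))
E
```

```text
1499
-0.275 75 -0.0665 -0.0519 [0.1587 0.1604 0.1611]
-0.265 310 -0.0665 -0.0519 [0.159  0.1603 0.1613]
-0.255 270 -0.0665 -0.0521 [0.1587 0.1604 0.1613]
-0.245 251 -0.0665 -0.0516 [0.1586 0.1601 0.1611]
-0.235 234 -0.0664 -0.0517 [0.1584 0.1597 0.1608]
-0.225 226 -0.0664 -0.0518 [0.1581 0.1598 0.1608]
-0.215 128 -0.0664 -0.0512 [0.158  0.1597 0.1605]
-0.205 5 -0.0641 -0.0641 [0.373 0.373 0.373]
housing [-0.06412743 -0.2011528   0.1435437 ] [ 0.04744357 -0.13791714  0.3730438 ] ((-0.008314747363328934, -0.16982194781303406), (0.06332163512706757, 0.1112523078918457), 89.66071319580078)
```

```bash
python3 -m creep '[[0,0,0,18,4,0,0],[0,0,0,0,0,33,0],[0,0,0,0,0,33,0],[0,0,0,0,0,25,0],[0,0,0,0,0,7,0],[0,0,0,0,0,0,100]]' 20; python3 -m creep '[[0,0,0,0,0,0,200],[0,0,0,0,0,0,255],[0,0,0,0,0,0,255],[0,0,0,0,0,0,255],[0,0,0,0,0,0,255]]' 20;python3 - <<'E'
from h import *
goal(un(-.0592,-.245,.1585))
E
```

```text
clock: 2.7
position: [0.3842, -0.2113, 0.1578]
ee_rot: [0.757, 0.654, -0.0, -0.001]
ft_force: [-0.7, -0.3, -0.2]
grip_width: 0.852
clock: 3.2
position: [0.3861, -0.2111, 0.1589]
ee_rot: [0.756, 0.654, 0.001, 0.001]
ft_force: [5.5, -2.2, -3.8]
grip_width: 0.178
t 3.2 TCPst [-0.0589 -0.2489  0.1589] rot [ 0.0031  0.0008 -0.0014] shift now [ 3.9 -0.3  0.4] shift after rot [ 3.9 -0.3  0.4] F [ 5.5 -2.2 -3.8] grip 0.178
```

```bash
python3 -m creep '[[0,0,0,0,4.7,-5.3,255],[0,0,0,0,5.5,-5.1,255],[0,0,0,0,6,-4.5,255],[0,0,0,0,6.3,-3.9,255],[0,0,0,0,6.8,-3.3,255],[0,0,0,0,7,-2.5,255],[0,0,0,0,5.8,-1.6,255],[0,0,0,0,5.2,-1,255]]' 20; python3 -m creep '[[0,0,0,0,0,0,255],[0,0,0,0,0,0,255]]';python3 - <<'E'
from h import *
goal(un(-.0112,-.245,.1852))
p,d=camera('top');cv2.imwrite('pics/t2.png',cv2.resize(p[165:265,170:340],None,fx=4.7,fy=4.7,interpolation=cv2.INTER_CUBIC));np.save('pics/t2.npy',d)
p,d=camera('side');cv2.imwrite('pics/s2.png',cv2.resize(p[150:310,200:360],None,fx=3.75,fy=3.75,interpolation=cv2.INTER_CUBIC));np.save('pics/s2.npy',d)
E
```

```text
clock: 4.0
position: [0.4314, -0.2179, 0.1866]
ee_rot: [0.757, 0.654, -0.001, -0.001]
ft_force: [-9.0, 1.6, 7.5]
grip_width: 0.172
clock: 4.2
position: [0.4321, -0.218, 0.1866]
ee_rot: [0.757, 0.654, -0.0, 0.0]
ft_force: [-3.3, -0.5, 5.0]
grip_width: 0.179
t 4.2 TCPst [-0.0124 -0.2491  0.1866] rot [ 0.0005  0.0008 -0.0018] shift now [4.1 1.1 1.4] shift after rot [4.1 1.2 1.4] F [-3.3 -0.5  5. ] grip 0.179
```

View pics/t2.png

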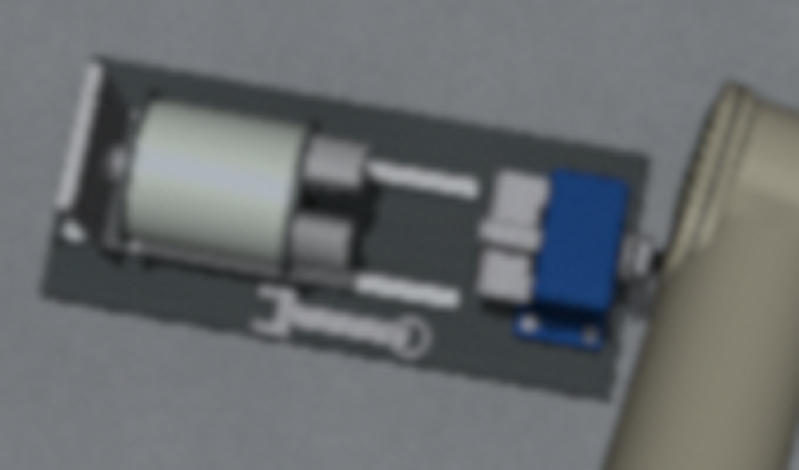

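View pics/s2.png

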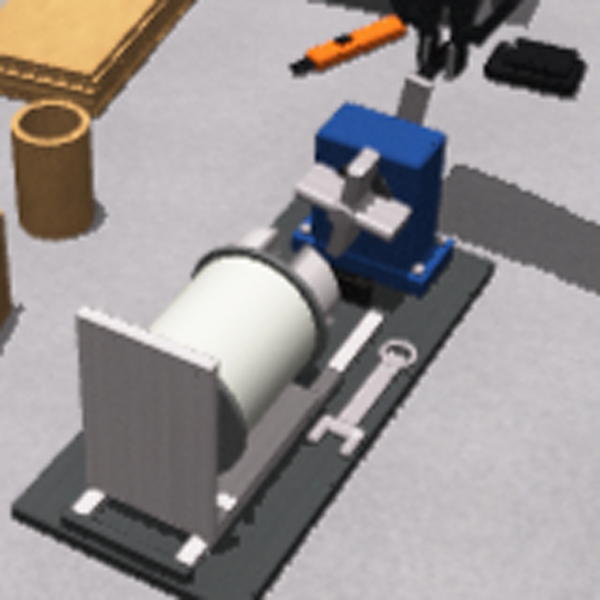

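```bash
python3 - <<'E'
from h import *
for n in('t','s'):
    d=np.load(f'pics/{n}2.npy')
    S=st(cloud({'t':'top','s':'side'}[n],d))
    r=np.hypot(S[...,0],S[...,2]-.105);a=np.arctan2(-S[...,0],S[...,2]-.105)
    for lo,hi in((-.132,-.12),(-.12,-.108),(-.108,-.092)):
        k=(S[...,1]>lo)&(S[...,1]<hi)&(S[...,2]>.13)&(S[...,2]<.16)&(abs(S[...,0])<.04)
        q=S[k];w=a[k];print(n,len(q),'x',np.sort(q[:,0]).round(4)[[0,1,2,-3,-2,-1]],'mean',q.mean(0).round(4),'ang',w.mean().round(3),'top z',np.percentile(q[:,2],[10,90]).round(4))
    k=(S[...,1]>.014)&(S[...,1]<.046)&(r<.056)&(r>.046);q=a[k]
    print('slot',np.sort(q[q<.1])[-6:].round(3),np.sort(q[q>.15])[:6].round(3))
E
```

```text
t 41 x [-0.0393 -0.0368 -0.0329  0.0351  0.0366  0.0392] mean [-0.0016 -0.128   0.1476] ang 0.021 top z [0.1427 0.153 ]
t 13 x [-0.0135 -0.0126 -0.0121 -0.0031 -0.002  -0.0009] mean [-0.0072 -0.114   0.1486] ang 0.167 top z [0.1417 0.1544]
t 20 x [-0.0149 -0.0136 -0.0129 -0.0031 -0.0021 -0.0018] mean [-0.0082 -0.1001  0.1501] ang 0.179 top z [0.1447 0.1543]
slot [-0.117 -0.116 -0.105 -0.102 -0.084 -0.074] [0.365 0.372 0.377 0.386 0.388 0.4  ]
s 109 x [-0.0396 -0.0388 -0.0386  0.0389  0.039   0.04  ] mean [-0.0012 -0.1287  0.1413] ang 0.035 top z [0.1324 0.1504]
s 14 x [-0.0147 -0.0145 -0.0142 -0.0045 -0.0029 -0.0022] mean [-0.0095 -0.1137  0.1494] ang 0.218 top z [0.1437 0.1536]
s 29 x [-0.0155 -0.0151 -0.0146 -0.0025 -0.0013 -0.0011] mean [-0.0101 -0.0996  0.146 ] ang 0.252 top z [0.134  0.1536]
slot [-0.083 -0.073 -0.071 -0.064 -0.053 -0.052] [0.362 0.37  0.382 0.39  0.397 0.397]
```

```bash
python3 -m creep '[[0,0,0,0,2,0,255],[0,0,0,0,0,0,255],[0,0,0,0,0,0,255],[0,0,0,0,0,0,120],[0,0,0,0,0,0,0],[0,0,0,0,0,0,0],[0,0,0,0,0,0,0]]' 20;python3 - <<'E'
from h import *
goal(un(0,-.05,.34))
E
```

```text
clock: 5.0
position: [0.4339, -0.2178, 0.1856]
ee_rot: [0.756, 0.654, 0.0, 0.0]
ft_force: [1.5, 0.3, 0.1]
grip_width: 0.846
t 5.0 TCPst [-0.0107 -0.2487  0.1856] rot [ 0.0003 -0.     -0.0013] shift now [ 198.7   10.4 -154.4] shift after rot [ 198.7   10.7 -154.4] F [1.5 0.3 0.1] grip 0.846
```

```bash
python3 -m creep '[[0,0,0,0,0,-40,0],[0,0,0,0,0,-44,0],[0,0,0,31,2,-36,0],[0,0,0,40,2,-25,0],[0,0,0,40,2,-23,0],[0,0,0,40,2,-23,0],[0,0,0,40,2,-23,0],[0,0,0,28,1,0,0]]';python3 -m creep '[[0,0,0,0,0,0,0],[0,0,0,0,0,0,0]]';python3 - <<'E'
from h import *
goal(un(0,-.03,.40))
o=get_obs();p,d=camera('wrist');cv2.imwrite('pics/w3.png',p);np.save('pics/w3.npy',d)
S=st(wcloud(d,o))
np.save('pics/w3S.npy',S)
p,d=camera('top');np.save('pics/t3.npy',d);cv2.imwrite('pics/t3.png',p)
E
```

```text
clock: 5.8
position: [0.4771, 0.0005, 0.4026]
ee_rot: [0.756, 0.655, 0.002, 0.002]
ft_force: [1.3, -0.4, -1.3]
grip_width: 1.003
clock: 6.0
position: [0.4762, -0.0025, 0.3994]
ee_rot: [0.756, 0.655, -0.0, 0.0]
ft_force: [0.9, -1.0, 0.0]
grip_width: 0.997
t 6.0 TCPst [ 0.0004 -0.0296  0.3994] rot [-0.0001  0.0003 -0.0002] shift now [-0.4 -0.4 -0.6] shift after rot [-0.4 -0.4 -0.6] F [ 0.9 -1.   0. ] grip 0.997
```

View pics/w3.png

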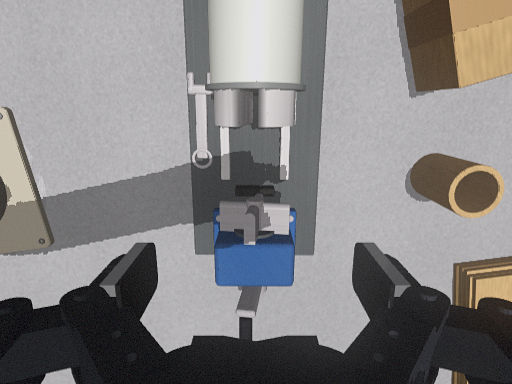

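```bash
python3 - <<'E'
from h import *
S=np.load('pics/w3S.npy')
r=np.hypot(S[...,0],S[...,2]-.105);a=np.arctan2(-S[...,0],S[...,2]-.105)
k=(S[...,1]>.0)&(S[...,1]<.05)&(r<.056)&(r>.044);q=a[k];print('slot',np.sort(q[q<.1])[-6:].round(3),np.sort(q[q>.15])[:6].round(3))
x=S[...,0][k];print(np.sort(x[x>-.005])[:6].round(4),np.sort(x[x<-.005])[-6:].round(4),'hub x range',np.percentile(x,[1,99]))
for lo in(-.13,-.12,-.11,-.1):
    k=(S[...,1]>lo)&(S[...,1]<lo+.01)&(S[...,2]>.14)&(S[...,2]<.16)&(abs(S[...,0])<.03);q=S[k]
    print('tooth',len(q),np.percentile(q[:,0],[2,50,98]).round(4),q[:,2].mean().round(4))
k=(S[...,1]>-.28)&(S[...,1]<-.2)&(S[...,2]>.12)&(S[...,2]<.2)&(abs(S[...,0])<.04);q=S[k];print('crank/peg',len(q))
for lo in np.arange(-.28,-.2,.01):
    s=q[(q[:,1]>lo)&(q[:,1]<lo+.01)]
    if len(s)>5:print(round(lo,2),len(s),np.percentile(s[:,0],[2,98]).round(4),np.percentile(s[:,2],[50,95]).round(4))
k=(S[...,1]>-.2)&(S[...,1]<-.13)&(S[...,2]>.143)&(S[...,2]<.156);q=S[k];print('housing x',np.percentile(q[:,0],[1,99]))
E
```

```text
slot [-0.081 -0.08  -0.08  -0.08  -0.08  -0.079] [0.349 0.354 0.354 0.358 0.359 0.361]
[-0.0032 -0.0032 -0.0032 -0.0032 -0.0032 -0.0032] [-0.0166 -0.0165 -0.0165 -0.0165 -0.0164 -0.0164] hub x range [-0.04711472  0.0470557 ]
tooth 223 [-0.0284 -0.003   0.0276] 0.1462
tooth 93 [-0.0127 -0.0066  0.0006] 0.1497
tooth 96 [-0.0125 -0.0053  0.0008] 0.1494
tooth 102 [-0.0125 -0.0053  0.0007] 0.1492
crank/peg 415
-0.24 51 [-0.0189 -0.0044] [0.1842 0.187 ]
-0.23 90 [-0.0188 -0.0043] [0.1848 0.1865]
-0.22 100 [-0.0186 -0.0043] [0.1851 0.1868]
-0.21 174 [-0.0218  0.0072] [0.1813 0.1847]
housing x [-0.04869726  0.04773048]
```

```bash
python3 -m creep '[[0,0,0,45,0,0,120],[0,0,0,45,0,0,255],[0,0,0,45,0,0,255],[0,0,0,45,0,0,255],[0,0,0,45,0,0,255],[0,0,0,45,0,0,255],[0,0,0,20,0,0,255],[0,0,0,0,0,0,255]]' 40;python3 - <<'E'
from h import *
goal(un(0,.255,.171))
o=get_obs();p,d=camera('wrist');cv2.imwrite('pics/w4.png',p)
S=st(wcloud(d,o));k=(S[...,2]>.19)&(S[...,2]<.21)&(abs(S[...,0])<.06)&(S[...,1]>.1)&(S[...,1]<.24);q=S[k];print(len(q),np.percentile(q,[2,50,98],axis=0))
E
```

```text
clock: 6.9
position: [0.5178, 0.2863, 0.3981]
ee_rot: [0.755, 0.655, -0.001, -0.001]
ft_force: [0.2, 0.6, -0.8]
grip_width: -0.003
t 6.9 TCPst [3.000e-04 2.622e-01 3.981e-01] rot [-0.0027 -0.0003  0.0018] shift now [ -7.3   0.3 227.1] shift after rot [ -7.2  -0.3 227.1] F [ 0.2  0.6 -0.8] grip -0.003
1382 [[-0.05093164  0.20618462  0.19083806]
 [ 0.00206784  0.21354258  0.19947637]
 [ 0.05313429  0.21758376  0.2013472 ]]
```

View pics/w4.png

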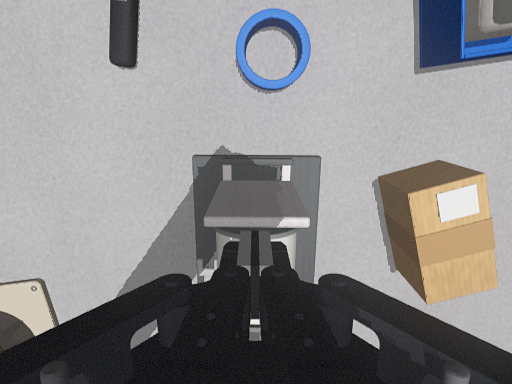

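```bash
python3 -m creep '[[0,0,0,0,0,40,255],[0,0,0,0,0,45,255],[0,0,0,0,0,45,255],[0,0,0,0,0,45,255],[0,0,0,0,0,35,255],[0,0,0,0,0,17,255],[0,0,0,0,0,0,255]]';python3 - <<'E'
from h import *
goal(un(0,.230,.171))
E
```

```text
clock: 7.65
position: [0.5182, 0.2818, 0.1708]
ee_rot: [0.757, 0.653, -0.002, -0.0]
ft_force: [-1.2, 0.4, 0.3]
grip_width: -0.004
t 7.65 TCPst [0.0013 0.2579 0.1708] rot [-0.0023  0.0025 -0.0038] shift now [-27.9  -1.2  -0.1] shift after rot [-27.9  -1.3  -0.2] F [-1.2  0.4  0.3] grip -0.004
```

```bash
python3 -m creep '[[0,0,0,-8,-1,0,255],[0,0,0,-8,0,0,255],[0,0,0,-6,0,0,255],[0,0,0,-4,0,0,255],[0,0,0,-4,0,0,255],[0,0,0,-4,0,0,255],[0,0,0,-4,0,0,255],[0,0,0,-4,0,0,255]]';python3 - <<'E'
from h import *
goal(un(0,.230,.171))
E
```

```text
clock: 8.45
position: [0.5109, 0.2429, 0.1726]
ee_rot: [0.756, 0.654, 0.0, -0.0]
ft_force: [1.2, 2.6, 0.7]
grip_width: 0.003
t 8.45 TCPst [-0.0003  0.2183  0.1726] rot [ 0.     -0.0004 -0.001 ] shift now [11.7  0.3  1.6] shift after rot [11.7  0.3  1.6] F [1.2 2.6 0.7] grip 0.003
```

```bash
python3 -m creep '[[0,0,0,-5,0,0,255],[0,0,0,-5,0,0,255],[0,0,0,-5,0,0,255],[0,0,0,-5,0,0,255],[0,0,0,-5,0,0,255],[0,0,0,-5,0,0,255],[0,0,0,-5,0,0,255],[0,0,0,-5,0,0,255]]';python3 - <<'E'
from h import *
goal(un(0,.230,.171))
for n in('top','side'):
    p,d=camera(n);S=st(cloud(n,d))
    k=(S[...,2]>.192)&(S[...,2]<.207)&(abs(S[...,0])<.056)&(abs(S[...,0])>.03)&(S[...,1]>.06)&(S[...,1]<.24);q=S[k];print(len(q),np.median(q[:,1]))
    if n=='side':cv2.imwrite('pics/s5.png',cv2.resize(p[150:310,200:360],None,fx=3.75,fy=3.75,interpolation=cv2.INTER_CUBIC))
E
```

```text
clock: 9.25
position: [0.5052, 0.2028, 0.1724]
ee_rot: [0.756, 0.654, -0.0, -0.0]
ft_force: [-0.7, 2.6, 0.7]
grip_width: 0.001
t 9.25 TCPst [-0.0003  0.1777  0.1724] rot [-0.0001  0.0002 -0.0014] shift now [52.3  0.2  1.4] shift after rot [52.3  0.3  1.4] F [-0.7  2.6  0.7] grip 0.001
0 nan
49 0.1614874387979748
  return _methods._mean(a, axis=axis, dtype=dtype,
  ret = ret.dtype.type(ret / rcount)
```

View pics/s5.png

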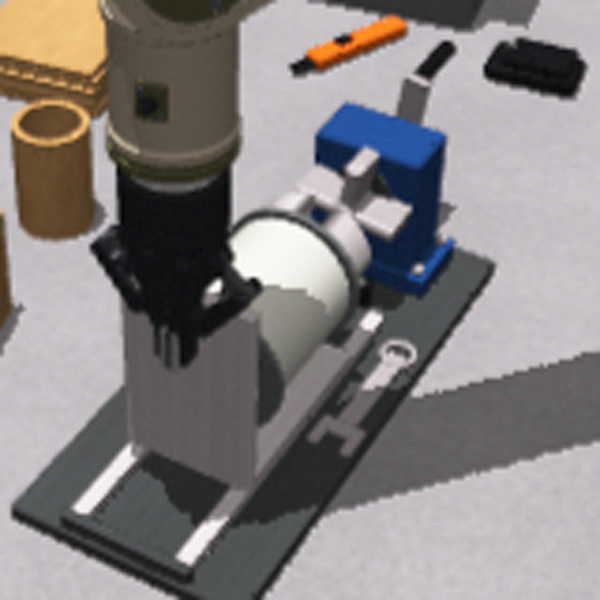

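```bash
python3 -m creep '[[0,0,0,-5,0,0,255],[0,0,0,-5,0,0,255],[0,0,0,-5,0,0,255],[0,0,0,-5,0,0,255],[0,0,0,-5,0,0,255],[0,0,0,-5,0,0,255],[0,0,0,-5,0,0,255],[0,0,0,-5,0,0,255]]'; python3 -m creep '[[0,0,0,-2,0,0,255],[0,0,0,-2,0,0,255],[0,0,0,-2,0,0,255]]';python3 - <<'E'
from h import *
goal(un(0,.0917,.171))
p,d=camera('side')
cv2.imwrite('pics/s6.png',cv2.resize(p[150:310,200:360],None,fx=3.75,fy=3.75,interpolation=cv2.INTER_CUBIC))
E
```

```text
clock: 10.15
position: [0.4995, 0.1632, 0.1725]
ee_rot: [0.756, 0.654, -0.0, 0.0]
ft_force: [0.2, 2.0, -0.1]
grip_width: -0.001
clock: 10.45
position: [0.4987, 0.1576, 0.1725]
ee_rot: [0.756, 0.654, 0.0, 0.0]
ft_force: [0.7, 2.3, -0.9]
grip_width: -0.003
t 10.45 TCPst [-0.0002  0.1321  0.1725] rot [ 0.0002 -0.     -0.0013] shift now [-40.4   0.3   1.5] shift after rot [-40.4   0.2   1.5] F [ 0.7  2.3 -0.9] grip -0.003
```

View pics/s6.png

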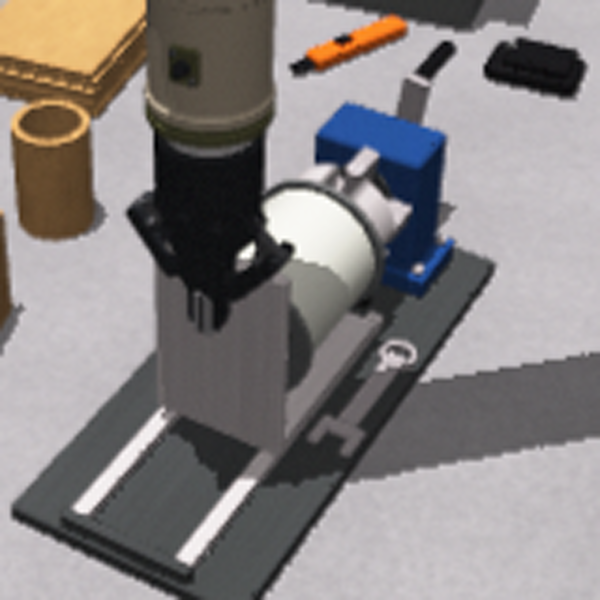

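The upper tooth (360,165) is lining up with the slot in the hub. I'll creep in slowly and watch the force.

```bash
python3 -m creep '[[0,0,0,-1.5,0,0,255],[0,0,0,-1.5,0,0,255],[0,0,0,-1.5,0,0,255],[0,0,0,-1.5,0,0,255]]'; python3 -m creep '[[0,0,0,-1.5,0,0,255],[0,0,0,-1.5,0,0,255]]';python3 -m creep '[[0,0,0,-1.5,0,0,255],[0,0,0,-1.5,0,0,255],[0,0,0,0,0,0,255]]'; python3 - <<'E'
from h import *
goal(un(0,.0917,.171))
E
```

```text
clock: 10.9
position: [0.4978, 0.1517, 0.1725]
ee_rot: [0.756, 0.654, -0.0, -0.0]
ft_force: [1.3, 2.1, -1.1]
grip_width: -0.002
clock: 11.1
position: [0.4973, 0.1487, 0.1725]
ee_rot: [0.756, 0.654, -0.0, 0.0]
ft_force: [0.2, 2.6, 0.4]
grip_width: 0.0
clock: 11.4
position: [0.4969, 0.1454, 0.1725]
ee_rot: [0.757, 0.654, -0.0, 0.0]
ft_force: [0.0, 0.8, -0.1]
grip_width: 0.0
t 11.4 TCPst [-0.0002  0.1198  0.1725] rot [-0.0001  0.0005 -0.0019] shift now [-28.1   0.3   1.5] shift after rot [-28.1   0.2   1.5] F [ 0.   0.8 -0.1] grip 0.0
```

```bash
python3 -m creep '[[0,0,0,-2,0,0,255],[0,0,0,-2,0,0,255],[0,0,0,-2,0,0,255],[0,0,0,-2,0,0,255]]'; python3 - <<'E'
from h import *
goal(un(0,.0917,.171))
p,d=camera('side')
cv2.imwrite('pics/s7.png',cv2.resize(p[150:310,200:360],None,fx=3.75,fy=3.75,interpolation=cv2.INTER_CUBIC))
E
```

```text
clock: 11.8
position: [0.4957, 0.1377, 0.1725]
ee_rot: [0.756, 0.654, -0.0, 0.0]
ft_force: [-0.2, 2.7, -0.5]
grip_width: 0.002
t 11.8 TCPst [-0.0003  0.112   0.1725] rot [-0.      0.     -0.0014] shift now [-20.3   0.4   1.5] shift after rot [-20.3   0.3   1.5] F [-0.2  2.7 -0.5] grip 0.002
```

View pics/s7.png

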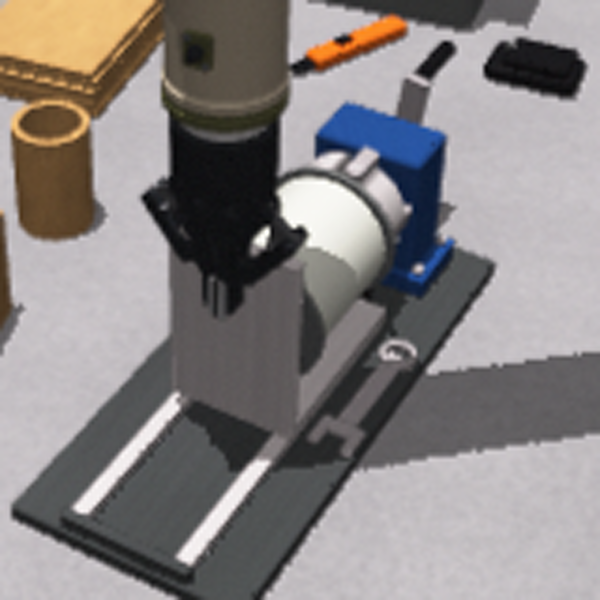

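The tooth is inside the slot with no extra force, so I'll continue.

```bash
python3 -m creep '[[0,0,0,-2,0,0,255],[0,0,0,-2,0,0,255],[0,0,0,-2,0,0,255],[0,0,0,-2,0,0,255]]'; python3 -m creep '[[0,0,0,-2,0,0,255],[0,0,0,-2,0,0,255],[0,0,0,-1.5,0,0,255]]'; python3 -m creep '[[0,0,0,-1,0,0,255],[0,0,0,-1,0,0,255]]'; python3 - <<'E'
from h import *
goal(un(0,.0917,.171))
E
```

```text
clock: 12.25
position: [0.4946, 0.1298, 0.1725]
ee_rot: [0.756, 0.654, -0.0, 0.0]
ft_force: [0.6, 2.3, -0.1]
grip_width: 0.001
clock: 12.55
position: [0.4938, 0.1243, 0.1725]
ee_rot: [0.757, 0.654, -0.0, 0.0]
ft_force: [0.5, 3.1, 0.4]
grip_width: 0.007
clock: 12.75
position: [0.4937, 0.1238, 0.1726]
ee_rot: [0.756, 0.654, 0.001, -0.0]
ft_force: [2.6, 10.0, -4.2]
grip_width: -0.002
t 12.75 TCPst [-0.0003  0.0979  0.1726] rot [ 0.0006 -0.0022 -0.0007] shift now [-6.2  0.3  1.6] shift after rot [-6.2  0.3  1.6] F [ 2.6 10.  -4.2] grip -0.002
```

```bash
python3 - <<'E'
from h import *
o=get_obs()
p,d=camera('side');S=st(cloud('side',d))
for z in(.19,.15,.12):
    k=(S[...,2]>z-.012)&(S[...,2]<z+.012)&(abs(S[...,0])<.056)&(abs(S[...,0])>.03)&(S[...,1]>.04)&(S[...,1]<.12)
    q=S[k];print(z,len(q),np.percentile(q[:,1],[10,50,90]).round(4))
cv2.imwrite('pics/s8.png',cv2.resize(p[150:310,200:360],None,fx=3.75,fy=3.75,interpolation=cv2.INTER_CUBIC))
p,d=camera('top');S=st(cloud('top',d))
cv2.imwrite('pics/t8.png',cv2.resize(p[165:265,170:340],None,fx=4.7,fy=4.7,interpolation=cv2.INTER_CUBIC))
k=(S[...,2]>.15)&(S[...,2]<.17)&(abs(S[...,0])<.03);
r=np.hypot(S[...,0],S[...,2]-.105);k=(r>.056)&(r<.064)&(S[...,2]>.12)&(S[...,1]<.1)&(S[...,1]>-.125);y=S[...,1][k];print(np.histogram(y,np.arange(-.13,.1,.01)))
print(get_obs()['ft_force'])
E
```

```text
0.19 74 [0.0756 0.0821 0.0844]
0.15 119 [0.0484 0.0821 0.0845]
0.12 133 [0.0475 0.0816 0.0837]
(array([ 0,  0,  2,  2, 17, 40, 16, 13, 20, 17, 15, 10, 14, 12,  4,  3,  0,
        4,  0,  0,  0,  0]), array([-1.30000000e-01, -1.20000000e-01, -1.10000000e-01, -1.00000000e-01,
       -9.00000000e-02, -8.00000000e-02, -7.00000000e-02, -6.00000000e-02,
       -5.00000000e-02, -4.00000000e-02, -3.00000000e-02, -2.00000000e-02,
       -1.00000000e-02, -5.55111512e-17,  1.00000000e-02,  2.00000000e-02,
        3.00000000e-02,  4.00000000e-02,  5.00000000e-02,  6.00000000e-02,
        7.00000000e-02,  8.00000000e-02,  9.00000000e-02]))
[ 1.0235268   7.31019872 -1.71314473]
```

View pics/s8.png

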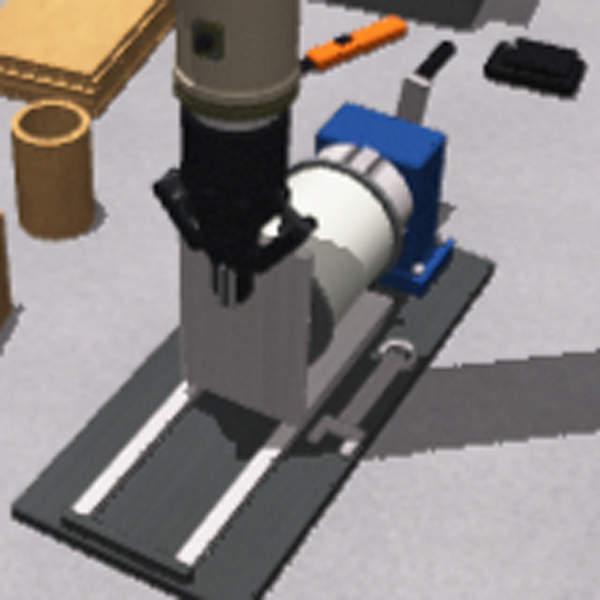

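View pics/t8.png

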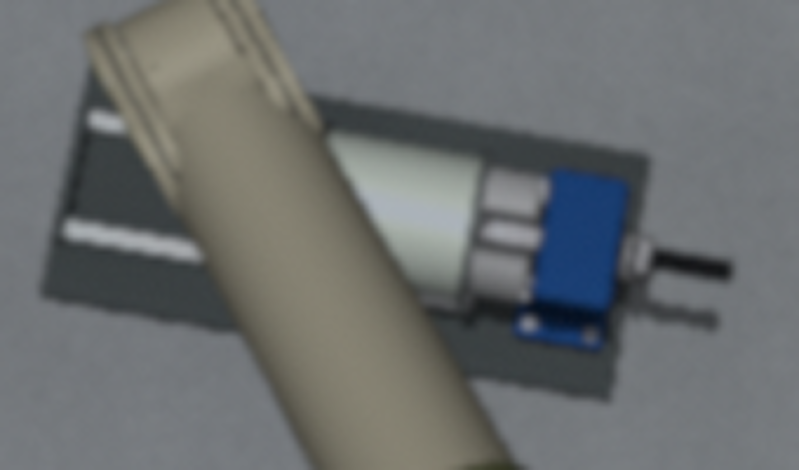

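```bash
python3 -m creep '[[0,0,0,-1,0,0,255],[0,0,0,0,0,0,255]]'; python3 - <<'E'
from h import *
goal(un(0,.0917,.171))
E
```

```text
clock: 13.05
position: [0.4936, 0.1238, 0.1728]
ee_rot: [0.756, 0.655, 0.002, -0.001]
ft_force: [2.5, 11.0, -3.1]
grip_width: -0.003
t 13.05 TCPst [-0.0004  0.0979  0.1728] rot [ 0.0011 -0.0035  0.0002] shift now [-6.2  0.4  1.8] shift after rot [-6.2  0.4  1.8] F [ 2.5 11.  -3.1] grip -0.003
```

```bash
python3 -m creep '[[0,0,0,8,0,0,255],[0,0,0,20,0,0,255],[0,0,0,20,0,0,255],[0,0,0,0,0,-40,255],[0,0,0,0,0,-45,255],[0,0,0,0,0,-45,255],[0,0,0,0,0,-45,255],[0,0,0,0,0,-35,255]]'; python3 -m creep '[[0,0,0,30,0,0,255],[0,0,0,0,0,0,255],[0,0,0,0,0,0,255]]'; python3 - <<'E'
from h import *
goal(un(0,.0917,.171))
o=get_obs();p,d=camera('wrist');S=st(wcloud(d,o));cv2.imwrite('pics/w9.png',p)
def rear(S,n):
    k=(S[...,2]>.192)&(S[...,2]<.21)&(abs(S[...,0])<.056)&(S[...,1]>.03)&(S[...,1]<.12);q=S[k]
    print(n,'plate top y',len(q),np.percentile(q[:,1],[2,50,98]).round(4))
rear(S,'wrist')
for n in('side','top'):
    p,d=camera(n);S=st(cloud(n,d));rear(S,n)
    k=(S[...,2]>.155)&(S[...,2]<.175)&(abs(S[...,0])<.03);q=S[k];print('flange/film top y',np.percentile(q[:,1],[2,98]).round(4)) if len(q) else 0
    cv2.imwrite(f'pics/{n}9.png',cv2.resize(p[150:310,200:360],None,fx=3.75,fy=3.75,interpolation=cv2.INTER_CUBIC) if n=='side' else cv2.resize(p[165:265,170:340],None,fx=4.7,fy=4.7,interpolation=cv2.INTER_CUBIC))
E
```

```text
clock: 13.85
position: [0.5003, 0.1687, 0.3852]
ee_rot: [0.757, 0.654, 0.0, 0.001]
ft_force: [2.1, 0.9, -0.9]
grip_width: -0.002
clock: 14.15
position: [0.5045, 0.1989, 0.3821]
ee_rot: [0.756, 0.654, -0.001, 0.0]
ft_force: [0.6, -0.5, -0.4]
grip_width: 0.002
t 14.15 TCPst [-0.0004  0.1738  0.3821] rot [-0.0007  0.0008 -0.0005] shift now [-81.9   0.5 211.2] shift after rot [-82.1   0.4 211.1] F [ 0.6 -0.5 -0.4] grip 0.002
wrist plate top y 405 [0.0722 0.0806 0.0835]
side plate top y 189 [0.0716 0.0806 0.0851]
flange/film top y [-0.2007  0.0841]
top plate top y 57 [0.071  0.0761 0.0826]
flange/film top y [-0.1812  0.0478]
```

View pics/w9.png

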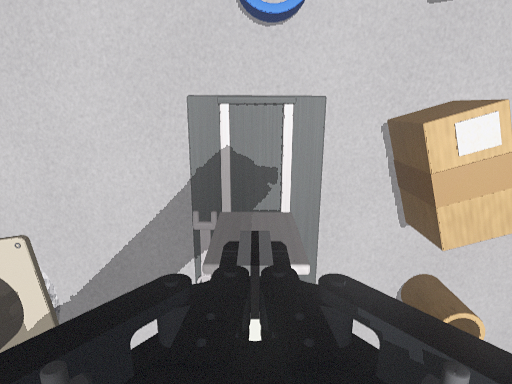

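View pics/side9.png

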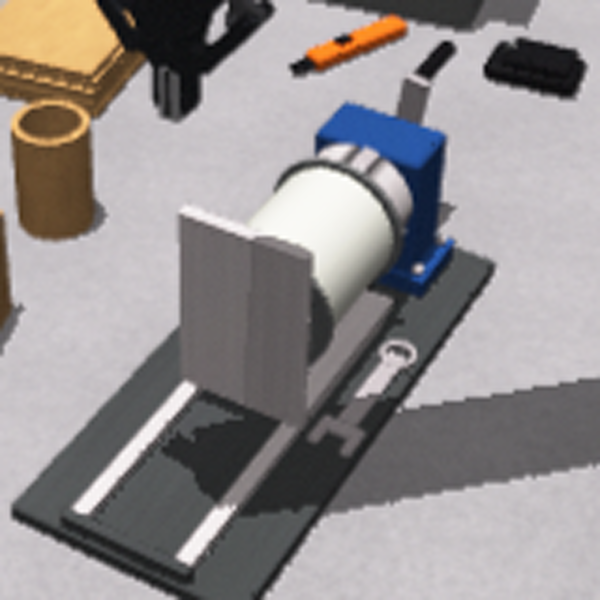

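```bash
python3 - <<'E'
from h import *
print(get_obs()['joint_velocities'].round(3));print(hand_in())
E
```

```text
[ 0.003 -0.004 -0.001 -0.    -0.002 -0.001 -0.003]
the job is handed in; nothing more can be done
None
```

The film roll is loaded and the job is handed in at about 14 s of the 58 s. No verdict came back.

- **Crank:** I gripped the peg and turned it from about 0.89 rad to about 0.14 rad. The wrist camera then showed the tooth at about 0.135 rad (0.154 rad judged from the peg). The slot was at about 0.137 rad, so they were within about 0.02 rad of each other.
- **Carriage:** I pushed the plate slowly with closed fingers. The force stayed at about 2–3 N while the hub slid over the teeth. It rose to about 11 N only at a solid stop.
- **Last checks:** After I let go, the rear face of the push plate measured about 82–83 mm, against 81 mm when fully home. That is within the camera error of about 2 mm. The tooth was visible in the hub slot, the arm was clear of everything, and nothing else on the bench looked moved.
- **One disagreement:** The stop came about 6 mm earlier than I had worked out from the finger position. The depth readings from the wrist, side and top cameras all put the plate home, so I trusted those.

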